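# Open the dial-locked weights box and present its shackle

## Task

Slide the guard plate straight up out of the two slotted posts on the lock box by its folded top edge and stand it in the wide slots of the parking rack. Then turn the dial, notch by notch, until its pointer clicks in at the raised index rib, leave it there, and pull the U-shaped shackle straight up out of the lid. The program finishes while still holding the shackle in the gripper, still and upright, its feet about 10 cm or more above the lid, leaving the things around undisturbed.

Things in the scene. Friction and masses are not known exactly. Their poses are not given: they have to be found in the camera images.
- lockbox: grey steel lock box, fixed to the table, 190 (x) x 168 (y) x 55 mm high, with a flat lid. Origin: centre of its underside; +x points from the dial end to the shackle end. The dial's axis is at x = -35 mm, y = 0; the shackle stands at x = +52 mm, y = 0, its legs in two holes of the lid
- lid_middle (a point): point on the lid (55 mm above the table) under the dial's axis; axes as the lock box. At y = +-56 mm from it begin two aluminium posts, 38 mm high, with facing slots 9 mm wide (x), in which the guard plate stands
- index_rib (a point): top of the raised steel rib on the lid just beyond the dial on the box's +x side (toward the shackle), 36.5 mm from the dial's axis; 13 x 5 mm, larger than the thin ticks that mark the other notches
- dial_grip (a point): grip point of the dial, on its axis, 20 mm above the lid (75 mm above the table): in the middle of the dial's bar grip, which is 44 mm long, 12 mm thick and stands from 6 to 30 mm above the lid on a 52 mm disc. This point's x axis runs along the bar to its pointer end (small nose and steel inlay)
- dial (a joint): dial angle, rad, growing anticlockwise seen from above. 0: bar along the box's x axis, pointer at the index rib, shackle free; beyond about 0.12 either way it is or may be locked. Spring notches every 0.4 rad, about 0.15 N m to leave one; let go near a notch, the dial centres itself. It starts in the notch at 0.4, 0.8 or 1.2: turn it clockwise by 1 to 3 notches. Stops at -0.5 and 1.3
- plate: guard plate of 5 mm steel sheet, loose, 0.18 kg, 136 mm wide (its y) and 88 mm high (its z), standing upright across the dial, square to the box's x axis; an arch cut into its lower edge clears the dial. Its top edge is folded to 10 mm thick (x), 100 mm wide and 13 mm high. Origin: centre of its lower edge. It must be raised at least 40 mm to leave the posts
- plate_edge (a point): middle of the plate's folded top edge, 81.5 mm above the plate's lower edge (136.5 mm above the table at the start)
- rack: grey plastic parking rack, fixed, 70 (x) x 172 (y) mm base 9 mm thick with two posts at its y ends, 58 mm high above the table, facing slots 16 mm wide (x), flared at the top, 153 mm apart bottom to bottom (y). The plate belongs in it with its width along the rack's y, either face forward, its lower edge on the base. Origin: centre of its underside
- rack_slot (a point): point on the rack's base in the middle between the two slots, 9 mm above the table; the plate's origin belongs here within 10 mm, and the plate may lean in the slot
- shackle: detachable steel shackle, loose, 0.25 kg: upright U of 10 mm round bar, legs 52 mm apart along its y, 97 mm high, open end down, one foot with a locking lug. Origin: midway between the feet. At the start the feet stand 6 mm above the table inside the box and the crossbar shows 48 mm above the lid; the feet leave the lid after 49 mm of straight upward travel
- shackle_bar (a point): middle of the shackle's crossbar (10 mm thick, along the shackle's y), 92 mm above the feet
- raisin_pot: bystander: white pot with screw lid, 64 mm across, 68 mm high, origin under its centre
- check_weight: bystander: check weight with a knob, 38 mm across, 52 mm high, origin under its centre
- counter: bystander: small hand tally counter, 63 x 47 x 22 mm, origin under its centre
- sugar_pot: bystander: tall white pot with screw lid, 69 mm across, 85 mm high, origin under its centre
- lotus_pot: bystander: white pot with screw lid, 67 mm across, 72 mm high, origin under its centre
- cup: bystander: clear measuring cup, 54 mm across, 46 mm high, origin under its centre
Things that resemble listed ones, but are neither listed nor needed, are in the scene too. There is more than one size of the plate; the one meant has the size given above.

How it is judged:
By the outcome, as a careful person would: the job done as asked, in the order asked, and still so for the second after the job is handed in, while the arm keeps its last pose, push and grip.
It also fails if it takes over 54 s, if anything falls off the work surface, if the arm or the gripper's body presses on something with over 40 N, if the wrist force passes 120 N, or if a joint passes its speed limit or range.

## Robot

A 7-joint arm with a two-finger parallel gripper is mounted at the origin on a cart in front of the work surface, level with it; the furniture and walls round the work are solid. World frame = base frame: x ahead of the robot, y to its left, z up, the work surface at z = 0. Lengths are in m, angles in rad, forces in N, time in s.
With the tool pointing down it reaches from about 0.425 to 0.95 m from the base axis. Payload 4.7 kg.
Tool frame: the origin (TCP) lies between the finger pads; the fingertips stand 25 mm ahead of it and the grasp point (between the pads) lies 6 mm ahead of it; z points along the fingers, y is the line along which they close (so a half turn about z gives the same grasp; the last joint's range is limited). The gripper opens to 85 mm and grips with 20 to 120 N. Pads are 22 mm wide; open, the fingers measure 114 mm over their backs; the gripper's body (76 mm by 85 mm) begins 54 mm behind the grasp point. The pads swing forward as they close: fully open they stand 13 mm farther back than shut.
Start: joints at [1.22, 0.469, -0.049, 1.532, 0.024, 1.141, -0.082], TCP at [0.214, -0.64, 0.256] pointing down, gripper open.
Joint ranges: [-2.59, 2.59], [-0.33, 1.99], [-1.39, 1.29], [0.1, 2.45], [-1.04, 4.18], [0.21, 1.99], [-2.66, 2.66]. Speed limits (rad/s): [2.57, 2.57, 3.14, 3.14, 3.14, 3.14, 3.14].

## Interface

Orientations are given as a 3x3 rotation matrix whose columns are the frame's x, y, z axes.
In Python, from rig import * gives the robot as it stands. Calls block until the motion is done:
- movep(position, orientation): joint-space move of the TCP to a pose.
- move_l(position, attitude=None, feed=0.15, until_force=None): straight line of the TCP; attitude=None keeps the orientation; feed is the mean speed in m/s. With until_force (N) it stops when the force on the tool has changed by that much, and returns True; else False.
- move_joints(angles): joint-space move.
- command_gripper(opening, newtons=None): finger opening in m; newtons is the grip in N (None keeps the last); returns when the fingers have stopped.
- sleep(seconds).
- inverse_kinematics(position, orientation): joint angles nearest the present ones, or None.
- sense(): the state.
- camera(name): name is "scene" or "top" or "wrist"; returns (picture, depth): 420x560x3 uint8, red, green, blue; 420x560 float32, m along the optical axis (not along the pixel's ray), 0 where there is no reading.
- camera_params(name): a dict with "K" (3x3 intrinsics, pixels), "dist" ([k1, k2, p1, p2, k3] as OpenCV has them; the pictures are not rectified), "position" and "rotation" of the camera in the world; the wrist camera has in their place "tool_from_camera" (4x4, takes a point from camera to tool coordinates, whose origin is the TCP and whose axes are the flange's). Camera axes: x right, y down, z forward; pixel columns grow to the right and rows downward; lengths in m; the calibration is good to about 2 mm. A picture is of the moment at which its call begins: read the wrist's pose just before it. camera_params takes no time and is no camera call.
A pose or a line that the arm cannot do raises Unreachable and nothing moves.
- finish_job(): hands the job in; it is judged then, once.
The state is a dict: "time_s": time; "joint_pos": joint angles; "qd": joint speeds; "joint_efforts": joint torques, N m; "position": TCP position; "tcp_rot": TCP orientation; "wrist_force": force on the tool from outside, world axes, zero at the start; "ft_torque": the same for the moment, N m; "finger_gap": finger opening in m; "gripper_force": force on a finger pad.
Only numpy, scipy, OpenCV 4.12 (cv2) and the standard library are available. Lean on these libraries where they do the work, as an engineer would, in place of code of your own. Each camera call takes 0.05 s, during which the arm holds its last target. There are 200 camera calls.

## Working session

There is one attempt and no reset: what is moved stays moved. The work goes in short steps, each a Python script; the robot and the scene stay as the last script left them, time stands still between calls to the robot, and variables do not carry over. Pictures are saved under pics/ and viewed, at most 10 in all, crops included, and the job is handed in when it is done.

```bash
ls; mkdir -p pics; cat > h.py <<'E'
from rig import *
import numpy as np, cv2
def save(n,img): cv2.imwrite('pics/'+n,img[:,:,::-1])
def cloud(name):
    s=sense(); img,d=camera(name); P=camera_params(name)
    v,u=np.mgrid[0:d.shape[0],0:d.shape[1]]
    n=cv2.undistortPoints(np.stack([u,v],-1).reshape(-1,1,2).astype(float),np.array(P["K"]),np.array(P["dist"])).reshape(d.shape+(2,))
    C=np.concatenate([n,np.ones(d.shape+(1,))],-1)*d[...,None]
    if name=="wrist":
        T=np.array(P["tool_from_camera"]); C=C@T[:3,:3].T+T[:3,3]
        R,t=np.array(s["tcp_rot"]),np.array(s["position"])
    else: R,t=np.array(P["rotation"]),np.array(P["position"])
    W=C@R.T+t; W[d==0]=np.nan
    return img,W
E
python3 - <<'E'
from h import *
s=sense();print(s["time_s"],s["position"],np.round(s["tcp_rot"],3))
for n in("scene","top"):
    i,W=cloud(n); save(n+"0.png",i); np.save(n+"0.npy",W); print(n,camera_params(n)["position"],np.round(camera_params(n)["rotation"],2))
E
```

```text
pics
0.0 [ 0.2133145  -0.63983112  0.25522568] [[ 0.949  0.316 -0.001]
 [ 0.316 -0.949  0.002]
 [-0.    -0.002 -1.   ]]
scene [-0.36712822  0.74458461  1.0270485 ] [[-0.64 -0.46  0.62]
 [-0.77  0.4  -0.49]
 [-0.02 -0.79 -0.61]]
top [0.46537261 0.01074267 1.4809989 ] [[-0.01 -1.    0.08]
 [-1.    0.01 -0.01]
 [ 0.01 -0.08 -1.  ]]
```

View pics/scene0.png

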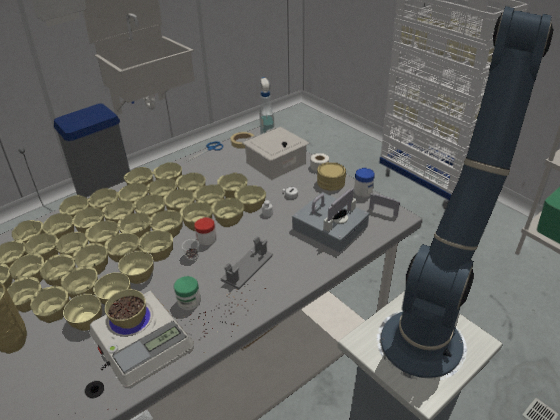

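View pics/top0.png

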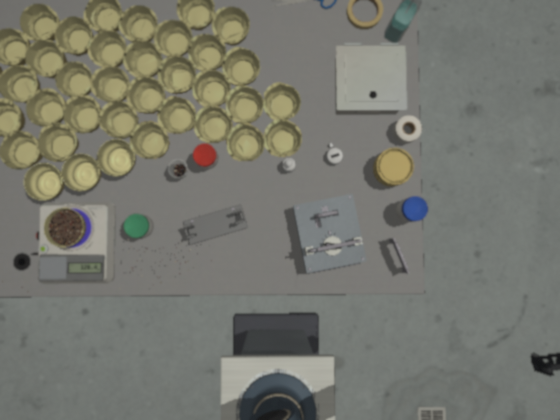

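The scene view shows the lock box at (330,222) with the plate in its posts at (340,208), the shackle at (318,203), a loose second plate at (383,205) and the rack at (247,262). In the top view these are the box (330,235), its plate (333,245), the shackle (325,215), the loose plate (397,257) and the rack (214,224). The plate meant is the one in the box posts; the other at (397,257) isn't on the box, and I'll check the size next.

```bash
python3 - <<'E'
from h import *
W=np.load('top0.npy'); img=cv2.imread('pics/top0.png')
def reg(u0,u1,v0,v1,z0,z1,name):
    R=W[v0:v1,u0:u1].reshape(-1,3); R=R[(R[:,2]>z0)&(R[:,2]<z1)]
    if len(R)<4: print(name,len(R)); return
    r=cv2.minAreaRect((R[:,:2]*1000).astype(np.float32)); print(name,len(R),np.round(r[0],1),np.round(r[1],1),round(r[2],1),'z',np.round(np.percentile(R[:,2],[5,50,95]),4))
reg(280,375,185,285,.045,.065,'lid')
reg(280,375,185,285,.12,.16,'plate')
reg(280,375,185,230,.075,.12,'shackle')
reg(280,375,185,285,.083,.11,'posts')
reg(375,420,225,290,.03,.3,'decoy')
reg(170,255,195,255,.04,.075,'rackposts')
reg(170,255,195,255,.005,.075,'rack')
c=np.hstack([cv2.resize(img[185:285,280:420],None,fx=4,fy=4,interpolation=2),cv2.resize(img[190:260,170:260],(240,187))if 0 else cv2.resize(img[190:290,170:230],None,fx=4,fy=4,interpolation=2)])
print(c.shape); cv2.imwrite('pics/crop0.png',c)
E
```

```text
lid 3726 [ 493.6 -145.6] [192.4 168.5] 10.7 z [0.0511 0.0562 0.0617]
plate 179 [ 460.5 -151.9] [  9.7 135.7] 10.9 z [0.1353 0.1427 0.1473]
shackle 82 [ 545.8 -135.7] [ 9.7 60.6] 10.5 z [0.0914 0.101  0.1074]
posts 194 [ 500.2 -144.4] [102.6 154. ] 10.5 z [0.0858 0.0958 0.1059]
decoy 177 [ 431.6 -337.9] [103.5   8.2] 23.4 z [0.0342 0.0634 0.0725]
rackposts 178 [522.7 175.1] [ 39.  165.1] 16.5 z [0.045  0.0563 0.0635]
rack 1822 [521.3 183.7] [239.5 168.2] 89.7 z [0.0054 0.0099 0.0556]
(400, 800, 3)
```

View pics/crop0.png

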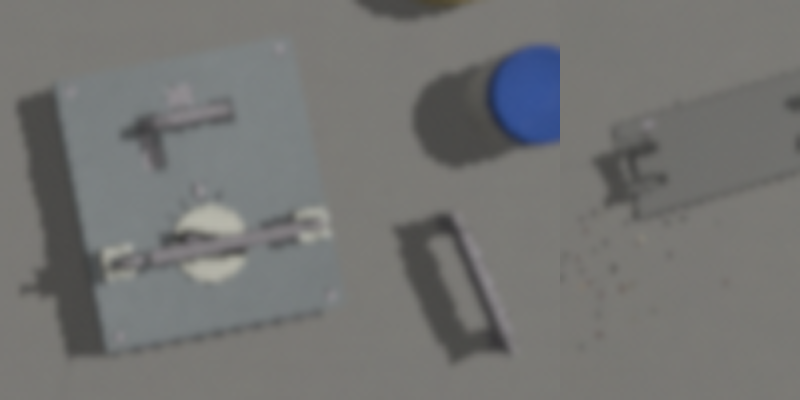

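The crop confirms it: the plate in the box's posts is 136 mm wide with its top at 143 mm, while the loose one at (397,257) is only ~103 mm. Box, dial axis and shackle agree with each other (yaw ≈ 10.7°). Next I hover above the plate and take one close look.

```bash
cat >> h.py <<'E'
def rot(yaw,f=1):  # tool down, closing line (tool y) along f*(cos yaw, sin yaw)
    y=f*np.array([np.cos(yaw),np.sin(yaw),0]); z=np.array([0,0,-1.]); return np.stack([np.cross(y,z),y,z],1)
def rect(W,c,r,z0,z1,name):
    R=W.reshape(-1,3); R=R[(R[:,2]>z0)&(R[:,2]<z1)&(np.hypot(R[:,0]-c[0],R[:,1]-c[1])<r)]
    if len(R)<5: print(name,len(R)); return
    q=cv2.minAreaRect((R[:,:2]*1000).astype(np.float32)); print(name,len(R),np.round(q[0],1),np.round(q[1],1),round(q[2],1),'z',np.round(np.percentile(R[:,2],[5,50,95]),4),'med',np.round(np.median(R[:,:2],0),4))
E
python3 - <<'E'
from h import *
yaw=np.radians(10.8)
for f in(1,-1):
    print(f,[np.round(q,2) if (q:=inverse_kinematics(p,rot(y,f))) is not None else None for p,y in(([.4605,-.1519,.27],yaw),([.523,.175,.27],np.radians(16.5)),([.459,-.152,.09],yaw+np.pi/2),([.459,-.152,.09],yaw+np.pi/2+1.2))])
f=1 if abs((inverse_kinematics([.4605,-.1519,.27],rot(yaw,1)) or [9]*7)[6] if 0 else 0) else 1
E
```

```text
1 [array([ 0.77,  0.19, -0.61,  1.93,  0.13,  1.06,  0.29]), array([ 0.43,  0.48, -1.12,  1.77,  0.46,  1.19, -0.53]), array([ 0.84,  0.5 , -0.76,  2.1 ,  0.52,  0.73,  1.5 ]), array([-0.58,  0.66,  1.11,  2.17, -0.83,  0.83, -2.25])]
-1 [array([-0.72,  0.23,  1.13,  2.  , -0.24,  1.06, -2.43]), array([ 0.46,  0.5 , -1.17,  1.77,  0.49,  1.21,  2.58]), array([ 0.47,  0.41, -0.29,  2.12,  0.19,  0.64, -1.33]), array([ 0.62,  0.43, -0.48,  2.11,  0.32,  0.67, -0.25])]
```

```bash
python3 - <<'E'
from h import *
yaw=np.radians(10.8)
movep([.4605,-.1519,.26],rot(yaw))
i,W=cloud("wrist"); save("w1.png",i); s=sense(); print(s["time_s"],s["position"],camera_params("wrist")["tool_from_camera"])
rect(W,(.4605,-.1519),.09,.125,.16,'plate'); rect(W,(.4936,-.1456),.14,.048,.062,'lid'); rect(W,(.545,-.136),.04,.085,.115,'shackle')
E
```

```text
2.125 [ 0.46041373 -0.15328055  0.25985235] [[-4.65469193e-04 -9.63572916e-01 -2.67445355e-01  6.83886936e-02]
 [ 9.99999884e-01 -4.14637308e-04 -2.46539556e-04  1.25555266e-03]
 [ 1.26666017e-04 -2.67445439e-01  9.63572997e-01 -1.17865171e-01]
 [ 0.00000000e+00  0.00000000e+00  0.00000000e+00  1.00000000e+00]]
plate 1976 [ 460.5 -150.9] [ 10.  135.3] 10.9 z [0.1366 0.1426 0.144 ] med [ 0.4594 -0.1438]
lid 26318 [ 495.  -144.6] [190.6 168.7] 10.9 z [0.0541 0.0553 0.0572] med [ 0.4978 -0.1354]
shackle 767 [ 545.  -134.2] [10.2 60.9] 10.9 z [0.0897 0.101  0.1036] med [ 0.5435 -0.131 ]
```

View pics/w1.png

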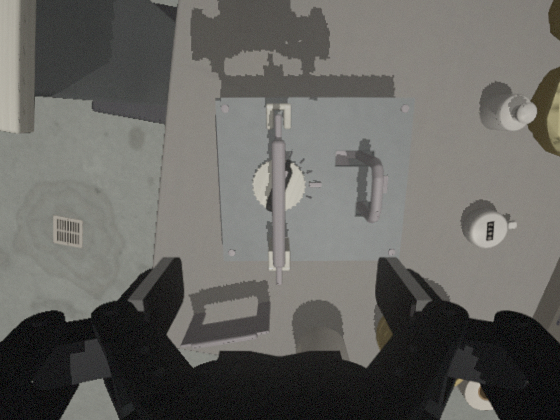

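The wrist view shows the plate edge-on at column 278, rows 110–280, in its two posts. The shackle's crossbar is at (377,190), the index rib at (315,184) and the dial disc at (278,184). Measurements from both cameras agree within 1.5 mm. Now I grip, lift, and check the rack on the way.

```bash
python3 - <<'E'
from h import *
yaw=np.radians(10.9)
move_l([.4604,-.1508,.1425],rot(yaw),feed=.12)
command_gripper(0.0,60)
s=sense(); print(s["time_s"],s["position"],s["finger_gap"],s["gripper_force"],np.round(s["wrist_force"],1))
move_l([.4604,-.1508,.235],feed=.08)
s=sense(); print(s["time_s"],s["position"],s["finger_gap"],np.round(s["wrist_force"],1),np.round(s["ft_torque"],2))
movep([.503,.055,.25],rot(np.radians(16.5)))
i,W=cloud("wrist"); save("w2.png",i); np.save("w2.npy",W)
s=sense(); print(s["time_s"],s["position"],s["finger_gap"],np.round(s["joint_pos"],2))
c=(.5225,.175)
rect(W,c,.11,.050,.066,'posts'); rect(W,c,.11,.006,.0125,'base'); rect(W,c,.11,.03,.066,'posts')
E
```

```text
3.9333 [ 0.46028319 -0.15086218  0.14273885] 0.009139131534533003 58.66984963417053 [-0.8  0.6  3.6]
5.2417 [ 0.46000812 -0.15073685  0.23443632] 0.008805189308833344 [-0.7 -0.6 -2.6] [0.   0.02 0.01]
6.1417 [0.50292037 0.05298894 0.24942968] 0.008913766147726918 [ 0.43  0.28 -0.73  1.9   0.22  1.04 -0.11]
posts 543 [541.6 108.9] [38.2 24.3] 16.8 z [0.0512 0.0577 0.0598] med [0.5491 0.1094]
base 9315 [524.2 168.6] [ 70.4 154. ] 16.6 z [0.0078 0.0093 0.0106] med [0.5208 0.1782]
posts 873 [524.6 165.8] [ 38.2 144. ] 16.6 z [0.0343 0.0539 0.0596] med [0.5465 0.109 ]
```

View pics/w2.png

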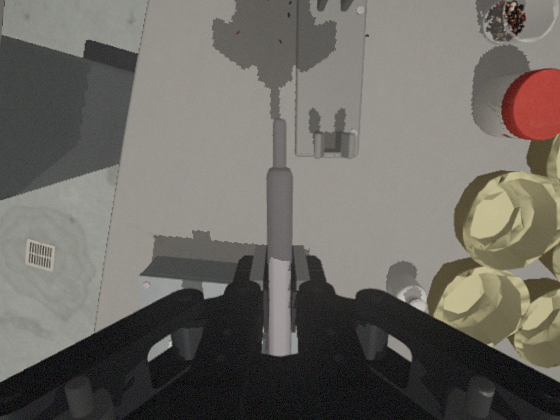

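The wrist view shows the plate held square (its edge runs up column 278, rows 120–350), with the rack's near post at (335,145). That puts the rack centre at (0.5217, 0.1768) with yaw 16.6°, and the top camera agrees within 2 mm.

```bash
python3 - <<'E'
from h import *
R=rot(np.radians(16.6)); c=np.array([.5218,.1766])
move_l([*c,.19],R,feed=.15); sleep(.2)
s=sense(); p=np.array(s["position"]); print(s["time_s"],p,np.round(s["tcp_rot"],3)[:,1])
d=c-p[:2]; t=c+d if np.hypot(*d)>.0007 else c
hit=move_l([*t,.115],feed=.07,until_force=8); s=sense(); print('a',hit,s["position"],np.round(s["wrist_force"],1))
if not hit:
    hit=move_l([*t,.094],feed=.03,until_force=5); s=sense(); print('b',hit,s["time_s"],s["position"],np.round(s["wrist_force"],1),s["finger_gap"])
E
```

```text
7.4083 [0.52207897 0.1757386  0.19036738] [0.959 0.284 0.001]
a False [0.52186903 0.17767602 0.11548484] [-1.1 -1.1 -2.4]
b True 9.225 [0.52143283 0.17729418 0.09670443] [-0.4 -0.8  3.9] 0.008759577917107427
```

Contact came at z = 0.0967 against an expected 0.0965, so the plate is on the base. I release it, check it, and go to look at the dial.

```bash
python3 - <<'E'
from h import *
command_gripper(.045)
move_l([.5216,.177,.22],feed=.2)
yaw=np.radians(10.9); e=np.array([np.cos(yaw),np.sin(yaw)]); b=np.array([.4945,-.1449]); dial=b-.035*e; print('dial',dial)
movep([*dial,.22],rot(yaw+np.pi/2+.4,-1))
i,W=cloud("wrist"); save("w3.png",i); np.save("w3.npy",W)
s=sense(); print(s["time_s"],s["position"],np.round(s["joint_pos"],2))
rect(W,dial,.03,.075,.1,'bar'); rect(W,dial,.033,.058,.064,'disc')
rect(W,b,.14,.05,.0585,'lid')
i,W=cloud("top")
rect(W,(.5218,.1766),.1,.075,.13,'plate in rack')
E
```

```text
dial [ 0.46013145 -0.15151834]
11.7417 [ 0.46091014 -0.14971611  0.21995566] [ 0.62  0.23 -0.45  1.99  0.12  0.94 -0.87]
bar 834 [ 460.6 -151.1] [44.  12.4] 80.0 z [0.0791 0.0849 0.0864] med [ 0.4619 -0.15  ]
disc 1751 [ 460.6 -151.2] [53.2 52.9] 63.5 z [0.06   0.0612 0.0623] med [ 0.4686 -0.1502]
lid 35071 [ 494.7 -144.5] [191.2 168.9] 10.8 z [0.0541 0.0553 0.0565] med [ 0.5116 -0.1356]
plate in rack 174 [522.5 175.8] [ 10.5 133.6] 16.1 z [0.0888 0.0972 0.1023] med [0.5216 0.1756]
```

View pics/w3.png

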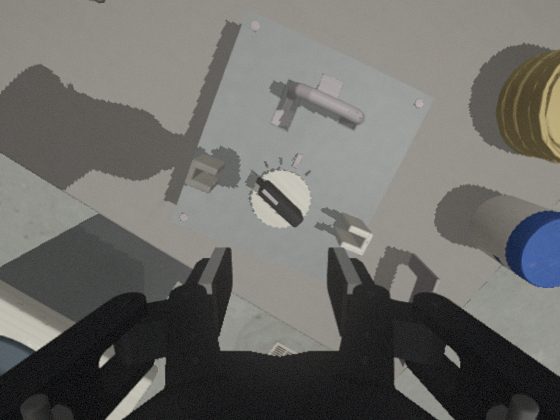

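The view shows the dial bar with its pointer end at upper left (262,183), at 80° in the world, i.e. 1.2 rad from the box axis. The rib is at (297,160), so it needs three notches clockwise. The plate stands in the rack within 1.5 mm of the slot point, upright, on the base. I try the rotation in free air on the way to the grasp.

```bash
cat >> h.py <<'E'
YAW=np.radians(10.9); DIAL=np.array([.4604,-.1513])
def da(a): return rot(YAW+np.pi/2+a,-1)
def ang(s): # tool angle a
    y=np.array(s["tcp_rot"])[:,1]; return (np.arctan2(-y[1],-y[0])-YAW-np.pi/2+np.pi)%(2*np.pi)-np.pi
E
python3 - <<'E'
from h import *
t=sense()["time_s"]
move_l([*DIAL,.20],da(.8)); print(sense()["time_s"]-t); t=sense()["time_s"]
move_l([*DIAL,.18],da(1.2)); sleep(.2)
s=sense(); print(s["time_s"]-t,s["position"],ang(s),np.round(s["joint_pos"],2),np.round(s["wrist_force"],1))
h=move_l([*DIAL,.090],feed=.08,until_force=6)
s=sense(); print(h,s["time_s"],s["position"],ang(s),s["finger_gap"],np.round(s["wrist_force"],1))
if not h:
    command_gripper(0,60); s=sense(); print(s["time_s"],s["position"],ang(s),s["finger_gap"],s["gripper_force"],np.round(s["wrist_force"],1),np.round(s["ft_torque"],2))
E
```

```text
0.5499999999999989
0.75 [ 0.46071129 -0.15130715  0.18044494] 1.1991626598239984 [ 0.72  0.3  -0.58  2.03  0.22  0.86 -0.16] [ 0.2  0.2 -0.4]
False 14.3667 [ 0.46081375 -0.15136945  0.09045967] 1.2000143935466774 0.044982966802445006 [-0.3  0.5 -0. ]
14.7667 [ 0.45958975 -0.15121575  0.09048867] 1.1997363121394633 0.010460296047157805 59.09314692020416 [-3.3  1.3  6.4] [ 0.15  0.71 -0.01]
```

```bash
python3 - <<'E'
from h import *
for a in (.8,.4,0):
    move_l([*DIAL,.090],da(a),feed=.03); sleep(.25)
    s=sense(); print(a,s["time_s"],s["position"],round(ang(s),3),s["finger_gap"],np.round(s["wrist_force"],1),np.round(s["ft_torque"],2))
E
```

```text
0.8 15.5667 [ 0.45982171 -0.15135151  0.09048775] 0.801 0.010616042299958406 [-3.   0.7  7. ] [ 0.14  0.63 -0.01]
0.4 16.3667 [ 0.4600302  -0.1515241   0.09052978] 0.401 0.01002226740438848 [-2.6 -0.4  6.1] [ 0.04  0.54 -0.15]
0 17.1667 [ 0.46013605 -0.15179984  0.09051801] 0.001 0.010528038482257784 [-2.9 -0.1  5.6] [-0.13  0.5  -0.02]
```

```bash
python3 - <<'E'
from h import *
command_gripper(.045); sleep(.2)
move_l([*DIAL,.2],feed=.15)
move_l([.5,-.143,.22],rot(YAW)); sleep(.1)
i,W=cloud("wrist"); save("w4.png",i); np.save("w4.npy",W)
s=sense(); print(s["time_s"],s["position"])
rect(W,DIAL,.03,.075,.1,'bar'); rect(W,DIAL,.033,.058,.064,'disc'); rect(W,(.545,-.1345),.045,.085,.115,'shackle'); rect(W,(.4945,-.1449),.14,.05,.0585,'lid')
E
```

```text
20.5417 [ 0.49991588 -0.1429706   0.21992992]
bar 890 [ 460.8 -150.7] [43.6 12.6] 9.9 z [0.0769 0.0847 0.0862] med [ 0.461  -0.1493]
disc 1673 [ 460.5 -150.9] [52.9 52.9] 62.4 z [0.0599 0.0612 0.0624] med [ 0.4608 -0.1421]
shackle 971 [ 545.6 -134. ] [10.2 60.5] 10.5 z [0.0901 0.1011 0.1037] med [ 0.5443 -0.1296]
lid 30830 [ 494.7 -145.3] [191.  168.6] 10.8 z [0.0541 0.0552 0.0564] med [ 0.4988 -0.1269]
```

View pics/w4.png

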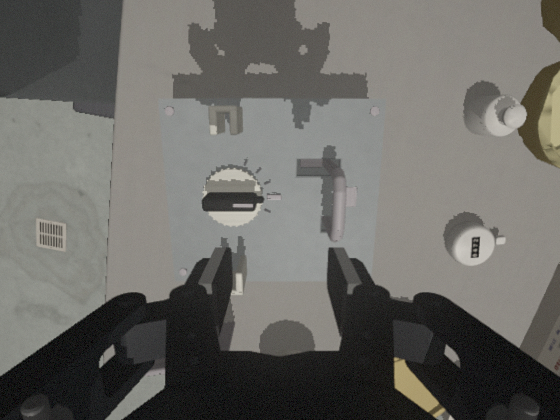

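The dial bar now lies along the box axis (9.9° against 10.8°, 0.015 rad off) with its nose at (263,199) facing the rib at (273,196). The shackle bar is at (339,207). Now I grip and pull.

```bash
python3 - <<'E'
from h import *
c=[.5455,-.1345]; R=rot(np.radians(10.8))
move_l([*c,.17],R,feed=.15); sleep(.1)
h=move_l([*c,.104],feed=.08,until_force=8); s=sense(); print(h,s["time_s"],s["position"],np.round(s["wrist_force"],1))
if not h:
    command_gripper(0,70); s=sense(); p=s["position"]; print(s["position"],s["finger_gap"],s["gripper_force"],np.round(s["wrist_force"],1))
    h=move_l([p[0],p[1],.134],feed=.04,until_force=25); s=sense(); print('lift',h,s["time_s"],s["position"],s["finger_gap"],np.round(s["wrist_force"],1))
    if not h:
        h=move_l([p[0],p[1],.28],feed=.08,until_force=25); sleep(.3); s=sense(); print('lift2',h,s["time_s"],s["position"],s["finger_gap"],np.round(s["wrist_force"],1))
    i,W=cloud("scene"); save("s5.png",cv2.resize(i[140:290,200:420],None,fx=3,fy=3))
    i,W=cloud("top"); rect(W,(.5218,.1766),.1,.075,.13,'plate in rack'); 
    i,W=cloud("wrist"); rect(W,DIAL,.03,.077,.1,'bar')
E
```

```text
False 22.225 [ 0.54596441 -0.13448245  0.10439872] [0.3 0.4 0.5]
[ 0.54587997 -0.13454514  0.10459813] 0.007511838429486118 68.38899318594486 [-0.6 -0.   4.6]
lift False 23.5583 [ 0.54564341 -0.13457704  0.13378891] 0.007507459955396376 [ 1.  -0.3 -3.1]
lift2 False 25.8333 [ 0.54585974 -0.13452136  0.27988225] 0.007566001681054804 [-0.6 -0.1 -2.3]
plate in rack 175 [522.3 176.1] [ 10.5 134.3] 16.5 z [0.0891 0.0964 0.1016] med [0.5215 0.1758]
bar 548 [ 460.1 -150.3] [44.8 11.3] 10.9 z [0.0808 0.0848 0.0865] med [ 0.4611 -0.1494]
```

View pics/s5.png

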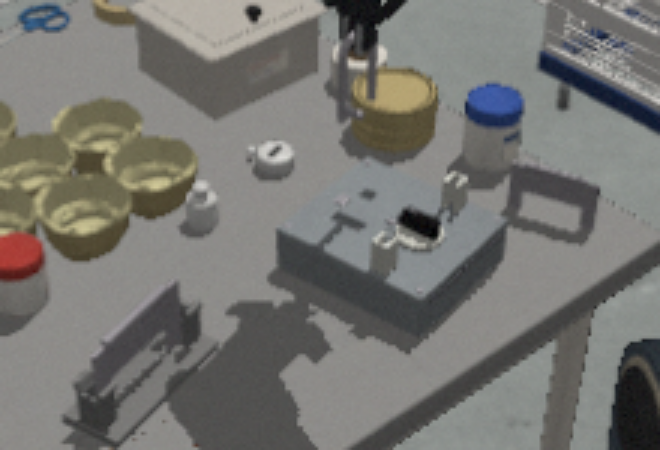

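The picture shows the shackle out of the lid and upright in the gripper at (355,85), the dial bar along the box axis, the plate standing in the rack (140,360), and the bystanders in place. Handing in.

```bash
python3 -c "
from rig import *
print(finish_job())"
```

```text
the job is handed in; nothing more can be done
None
```

The job is handed in at about 26 s: the plate stands in the rack, the dial is clicked in at the index rib, and the gripper holds the shackle upright with its feet about 12–13 cm above the lid.

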